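# Unstack the bench kit and set it out on its instruments

## Robot

A 7-joint arm with a two-finger parallel gripper is mounted at the origin on the work surface. World frame = base frame: x ahead of the robot, y to its left, z up, the work surface at z = 0. Lengths are in mm, angles in rad, forces in N, time in s.
With the tool pointing down it reaches from about 425 to 1025 mm from the base axis. Payload 9.4 kg.
Tool frame: the origin (TCP) lies at the very end of the fingers, on their centre line; the grasp point (between the pads) lies 19 mm behind it; z points along the fingers, y is the line along which they close (so a half turn about z gives the same grasp; the last joint's range is limited). The gripper opens to 93 mm and grips with 3 to 60 N. Pads are 15 mm wide; open, the fingers measure 128 mm over their backs; the gripper's body (75 mm by 188 mm) begins 65 mm behind the grasp point.
Start: joints at [-1.289, 0.599, -0.003, 1.599, 0.002, 0.943, -0.08], TCP at [254.589, 678.829, 218.618] pointing down, gripper open.
Joint ranges: [-2.57, 2.57], [-0.35, 1.97], [-1.29, 1.29], [0.11, 2.56], [-1.05, 4.19], [0.11, 1.86], [-2.63, 2.63]. Speed limits (rad/s): [2.22, 2.22, 3.01, 3.01, 3.14, 3.14, 3.14].

## Interface

Orientations are given as a rotation vector (axis times angle).
In Python, from cell import ctrl gives the robot as it stands.
- The arm moves only by the tool play_rows, never from a script. Its argument "series" is a list of rows, each a list of 3 entries, a list of its own where there are three numbers: the turn, a rotation vector about the world's x, y, z in units of 5 degrees (1.0 is 5 degrees), then the shift along the world's x, y, z in m, then the closure, from -1 (fully open) to 1 (shut). A call has 1 to 12 rows; each row is the pose to reach, as a shift and turn from the pose commanded when the call began; what a row does not reach only later rows make up. A row lasts 1/12 s, in which the tool goes at most 41.7 mm and 7.16 degrees, less where a joint would pass 70% of its speed; a pose out of reach is approached as far as the arm can. A call with a gripper value outside its range is refused whole. The fingers move at their own pace and stop on an object; the grip force is fixed at half the most. Time passes only in rows, so rows that repeat a pose let the fingers close. It gives the time, the measured TCP pose, the force, the opening and the grip force at its end, in the units of the state.
- ctrl.sense(): the state, without advancing time (a new reading comes with each control period).
- ctrl.grab_frame(name): name is "scene" or "top" or "wrist"; returns a dict with "img" (400x640x3 uint8, red, green, blue), "range_z" (400x640 float32, mm along the optical axis (not along the pixel's ray), 0 where there is no reading), "fx", "fy", "cx", "cy" (pixels), "rvec" (rotation vector, rad) and "tvec" (3), from world to camera coordinates, as OpenCV has them; the wrist camera has in their place "T_tool_cam" (4x4, takes a point from camera to tool coordinates, whose origin is the TCP and whose axes are the flange's). Camera axes: x right, y down, z forward; pixel columns grow to the right and rows downward; lengths in mm; the calibration is good to about 2 mm. A picture is of the moment at which its call begins: read the wrist's pose just before it.
- ctrl.hand_in(): hands the job in; it is judged then, once.
The state is a dict: "time_s": time; "joint_positions": joint angles; "qvel": joint speeds; "tau": joint torques, N m; "position": TCP position; "ee_rot": TCP orientation; "force": force on the tool from outside, world axes, zero at the start; "ft_torque": the same for the moment, N m; "finger_gap": finger opening in mm; "finger_force": force on a finger pad.
Only numpy, scipy, OpenCV 4.12 (cv2) and the standard library are available. Lean on these libraries where they do the work, as an engineer would, in place of code of your own. Each camera call takes 0.05 s, during which the arm holds its last target. There are 200 camera calls.

## Task

The test kit was parked on the bench in two stacks; take them apart and set everything out for the next run. The round weighing tin goes on the middle of the balance pan, the knobbed steel check weight into the round recess of the wooden stand, the square aluminium tube block into the square well of the dry bath, and the white cuvette case into the rectangular bay of the cuvette dock. Each piece should end upright, fully down in or on its place, let go and at rest.

Things in the scene. Friction and masses are not known exactly. Their poses are not given: they have to be found in the camera images.
- tube_block: Bare aluminium heating block, square, 64 x 64 x 40 mm high, 0.36 kg, a 4 x 4 grid of small dark tube holes in its top (too shallow to hook). Starts upright on the bench as the bottom of one stack, with the tin or the weight standing on its top. Origin: centre of its underside; x and y along its sides, z up.
- cuvette_case: Closed white plastic case, 48 mm along its x, 80 mm along its y, 40 mm high, 0.14 kg, grey seam line round it. Starts upright on the bench as the bottom of the other stack, with the weight or the tin standing on its top. Origin: centre of its underside; z up.
- weighing_tin: Round grey aluminium tin with its lid fixed on, flat top with a thin dark groove ring, 26 mm high: lower 16 mm are 41 mm in diameter, upper 10 mm (the lid) 44 mm. 50 g. Starts standing at about the middle of the top (40 mm above the bench) of the tube block or of the cuvette case. Origin: centre of its underside; z up.
- check_weight: Round steel weight of 200 g: body 36 mm in diameter and 28 mm high, above it a knob 22 mm in diameter, 44 mm high in all. Starts standing at about the middle of the top (40 mm above the bench) of the tube block or of the cuvette case, whichever does not carry the tin. Origin: centre of its underside; z up.
- dry_bath: Fixed cream-coloured mini dry bath with a square well open at the top and a blue control panel on its -x side. Outer size 125 mm in x (-75 to +50 of the origin), 110 mm in y, 50 mm high. Well: 74 x 74 mm, 10 mm deep, its floor 40 mm above the origin, centred over the origin. Origin: bench level under the well's centre; x and y along the well's sides, z up.
- balance: Fixed flat grey pocket balance, 125 mm in x (-79 to +46 of the origin), 96 mm in y, body 22 mm high, display on its -x side. Round steel pan 76 mm in diameter, its top 28 mm above the origin; it does not move. Origin: bench level under the pan's centre; z up.
- weight_stand: Fixed pale wooden block 90 x 90 x 20 mm with one round recess in the middle of its top: 51 mm in diameter, 5 mm deep, floor (dark lining) 15 mm above the origin. Origin: centre of its underside, under the recess's centre; z up.
- cuvette_dock: Fixed dark grey cuvette dock, 105 mm in x (-65 to +40 of the origin), 120 mm in y, 30 mm high, small display and keys on its -x side. Rectangular bay open at the top: 60 mm in x by 92 mm in y, 8 mm deep, floor 22 mm above the origin, centred over the origin. Origin: bench level under the bay's centre; x and y along the bay's sides, z up.
There are look-alikes about, which are no part of the job. There is more than one size of the dry_bath; the job needs the largest.

How it is judged (in metres and radians):
At the end, for the whole second after the job is handed in: Tin on the balance pan within 15 mm of its centre; weight, tube block and cuvette case on the floors of the stand's recess, the dry bath's well and the dock's bay, each within 10 mm of centre; heights within 3 mm of seated, all upright within 0.1 rad and at rest (horizontal distance between weighing_tin and balance below 0.015 m and z of weighing_tin in the frame of balance between 0.025 and 0.031 m and angle between each of weighing_tin, check_weight, tube_block, cuvette_case's own z axis and vertical below 0.1 rad and linear speed of each of weighing_tin, check_weight, tube_block, cuvette_case below 0.02 m/s and angular speed of each of weighing_tin, check_weight, tube_block, cuvette_case below 0.2 rad/s and horizontal distance between check_weight and weight_stand below 0.01 m and z of check_weight in the frame of weight_stand between 0.012 and 0.018 m and horizontal distance between tube_block and dry_bath below 0.01 m and z of tube_block in the frame of dry_bath between 0.037 and 0.043 m and horizontal distance between cuvette_case and cuvette_dock below 0.01 m and z of cuvette_case in the frame of cuvette_dock between 0.019 and 0.025 m); the robot touches nothing.
It also fails if it takes over 115 s, if anything falls off the work surface, if the arm or the gripper's body presses on something with over 40 N, if the wrist force passes 120 N, or if a joint passes its speed limit or range.

## Working session

There is one attempt and no reset: what is moved stays moved. The work goes in short steps, Python scripts to look and compute and a tool call to move; the robot and the scene stay as the last step left them, time stands still between calls to the robot, and variables do not carry over. Pictures are saved under pics/ and viewed, at most 14 in all, crops included, and the job is handed in when it is done.

Besides the shell and the picture viewer there is one more tool, called after "Call:" as name([rows], argument=value, ...), one row to a line, values as JSON. play_rows: Moves the arm, as the interface text tells. Its arguments: {"type":"object","properties":{"series":{"type":"array","items":{"type":"array"}}},"required":["series"]}

```bash
ls; mkdir -p pics
cat > h.py <<'E'
import numpy as np, cv2
from cell import ctrl
from scipy.spatial.transform import Rotation as R
def grab(n, save=None):
    s=ctrl.sense(); f=ctrl.grab_frame(n)
    if n=="wrist":
        T=np.eye(4);T[:3,:3]=R.from_rotvec(s["ee_rot"]).as_matrix();T[:3,3]=s["position"]
        W=T@np.array(f["T_tool_cam"])
    else:
        M=np.eye(4);M[:3,:3]=cv2.Rodrigues(np.array(f["rvec"],float))[0];M[:3,3]=np.array(f["tvec"]).ravel()
        W=np.linalg.inv(M)
    f["W"]=W
    if save: cv2.imwrite("pics/"+save,f["img"][:,:,::-1])
    v,u=np.mgrid[:400,:640]; z=f["range_z"]
    P=np.stack([(u-f["cx"])/f["fx"]*z,(v-f["cy"])/f["fy"]*z,z],-1)@W[:3,:3].T+W[:3,3]
    P[z==0]=np.nan; f["P"]=P
    return f
def ray(f,uv,h):
    uv=np.atleast_2d(uv).astype(float)
    d=np.stack([(uv[:,0]-f["cx"])/f["fx"],(uv[:,1]-f["cy"])/f["fy"],np.ones(len(uv))],-1)@f["W"][:3,:3].T
    o=f["W"][:3,3]; return o+d*((h-o[2])/d[:,2])[:,None]
E
python3 - <<'E'
from h import *
s=ctrl.sense();print({k:np.round(v,3).tolist() for k,v in s.items()})
for n in ["scene","top","wrist"]:
    f=grab(n,n+"0.png");print(n,f["W"].round(2).tolist(),f["fx"],f["cx"],f["cy"])
    np.savez(n+"0.npz",P=f["P"],img=f["img"])
E
```

```text
pics
{'time_s': 0.0, 'joint_positions': [-1.289, 0.6, -0.003, 1.6, 0.002, 0.943, -0.08], 'qvel': [0.001, -0.001, 0.001, 0.002, -0.0, -0.001, -0.001], 'tau': [0.0, -76.507, 1.498, -25.237, -0.052, 0.017, 0.0], 'position': [254.443, 678.377, 217.774], 'ee_rot': [-0.561, -3.091, 0.002], 'force': [-0.82, 0.338, 1.005], 'ft_torque': [-0.017, -0.038, -0.033], 'finger_force': 0.0, 'finger_gap': 92.868}
scene [[-0.67, 0.63, -0.39, 901.67], [0.74, 0.57, -0.36, 298.58], [-0.0, -0.53, -0.85, 897.58], [0.0, 0.0, 0.0, 1.0]] 394.8378868964148 321.53417936273985 200.08875790505542
top [[-0.02, -1.0, 0.08, 431.56], [-1.0, 0.02, -0.02, -41.52], [0.02, -0.08, -1.0, 1178.16], [0.0, 0.0, 0.0, 1.0]] 427.2735689675037 315.9494227397648 195.6422363965304
wrist [[0.35, 0.9, 0.24, 188.14], [0.94, -0.34, -0.09, 703.52], [0.0, 0.26, -0.97, 384.11], [0.0, 0.0, 0.0, 1.0]] 351.239815551642 315.9145038452357 199.77345707472762
```

View pics/top0.png

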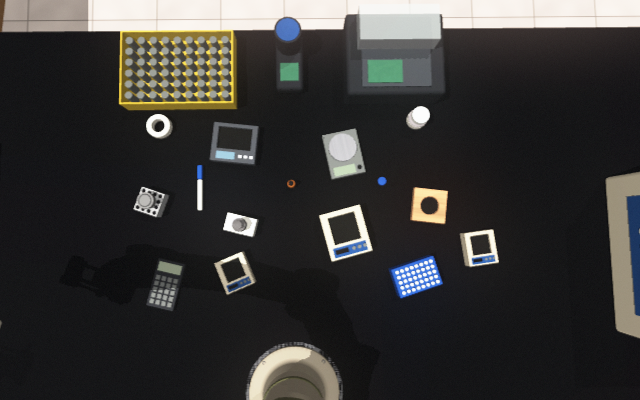

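View pics/scene0.png

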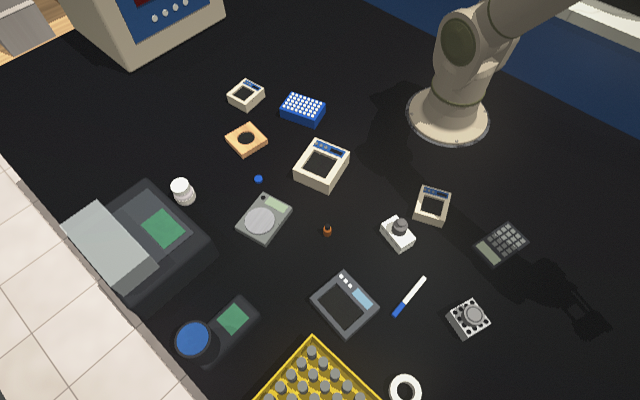

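The top view shows three dry baths, at (346,233), (235,272) and (480,248). The first is the largest, so I choose that one. The balance is at (343,153); the big bench scale at (395,55) is not it. The stand is at (429,205) and the dock at (234,143); the calculator at (165,285) is not part of the job. The tin is on the block at (150,201), with the white ring at (158,125) as a look-alike. The weight is on the case at (240,224).

Run:
```python
from h import *
f=grab("top")
P=f["P"]; img=f["img"]; z=P[...,2]
roi=dict(bath=(346,233),bal=(343,153),stand=(429,205),dock=(234,143),block=(150,201),case=(240,224),b2=(235,272),b3=(480,248))
for n,(u,v) in roi.items():
    q=z[v-30:v+30,u-30:u+30]; print(n,np.nanpercentile(q,[2,30,60,80,90,95,99]).round(0), "med xy",P[v,u].round(0))
big=cv2.resize(img[100:320,110:510],None,fx=2,fy=2,interpolation=cv2.INTER_CUBIC)
cv2.imwrite("pics/crop.png",big[:,:,::-1])
hsv=cv2.cvtColor(img,cv2.COLOR_RGB2HSV)
def rects(mask,n,h,mn=100):
    u,v=roi[n];m=np.zeros(mask.shape,np.uint8);m[v-32:v+32,u-32:u+32]=mask[v-32:v+32,u-32:u+32]
    cs,hi=cv2.findContours(m,cv2.RETR_CCOMP,cv2.CHAIN_APPROX_NONE)
    for c,k in zip(cs,hi[0]):
        if cv2.contourArea(c)<mn: continue
        w=ray(f,c[:,0]+0.0,h)[:,:2].astype(np.float32); r=cv2.minAreaRect(w)
        (cx,cy),rad=cv2.minEnclosingCircle(w)
        print(n,"hole" if k[3]>=0 else "out",np.round(r[0],1),np.round(r[1],1),round(r[2],1),"A",round(cv2.contourArea(w)),"circ",round(cx,1),round(cy,1),round(rad,1))
V=hsv[...,2];S=hsv[...,1]
for n,h in [("bath",50),("b2",50),("b3",50)]: rects(((V>120)).astype(np.uint8),n,h)
rects((V>90).astype(np.uint8),"stand",20)
rects((V>130).astype(np.uint8),"case",40)
rects((V>40).astype(np.uint8),"dock",30); rects((V>60).astype(np.uint8),"dock",30)
rects((V>60).astype(np.uint8),"bal",22);
rects((V>60).astype(np.uint8),"block",40)
```

```text
bath [-4.  1. 42. 50. 52. 53. 55.] med xy [ 417. -143.   40.]
bal [-4.  0. 19. 24. 27. 29. 31.] med xy [ 634. -141.   27.]
stand [-4. -0.  3. 18. 20. 22. 23.] med xy [ 489. -376.   13.]
dock [-4.  1. 22. 29. 31. 32. 34.] med xy [666. 155.  24.]
block [-4.  0.  2.  6. 42. 66. 69.] med xy [509. 364.  68.]
case [-4. -0.  2.  4. 40. 44. 83.] med xy [445. 130.  86.]
b2 [-4.  0.  3. 31. 36. 38. 40.] med xy [319. 153.  28.]
b3 [-4. -1.  2. 30. 35. 37. 39.] med xy [ 370. -504.   29.]
bath out [ 418.  -140.4] [126.7 112.7] 14.3 A 13698 circ 418.1 -140.9 83.5
bath hole [ 430.3 -137.3] [75.9 75.9] 14.2 A 5370 circ 429.9 -137.4 50.6
b2 out [319.9 151.6] [87.6 79.4] 22.1 A 6575 circ 319.7 152.0 57.7
b2 hole [290.2 139.6] [19.1 65.5] 22.4 A 1047 circ 287.6 138.6 32.8
b2 hole [327.4 155.5] [55.5 55.5] 22.0 A 2760 circ 326.5 154.9 35.9
b3 out [ 371.4 -493.7] [90.  89.5] 7.0 A 7593 circ 370.9 -493.5 61.7
b3 hole [ 380.7 -497. ] [54.5 53.3] 7.0 A 2591 circ 380.0 -497.4 34.2
stand out [ 487.7 -373. ] [96.6 92.8] 82.7 A 8477 circ 488.4 -372.4 64.2
stand hole [ 486.9 -373.6] [47.9 48.9] 43.4 A 1851 circ 487.9 -373.3 25.7
case out [445.1 138.2] [82.6 48.6] 75.0 A 3724 circ 444.6 138.4 45.4
dock out [665.2 155. ] [124.  109.9] 83.4 A 12999 circ 665.3 154.4 79.8
dock hole [674.3 122.2] [28.  60.3] 83.0 A 1164 circ 674.2 121.6 31.8
dock out [665.7 155.1] [122.7 107.2] 83.4 A 12478 circ 665.8 155.0 78.5
dock hole [678.7 153.8] [95.1 64. ] 83.4 A 5677 circ 678.8 154.2 54.7
bal out [ 633.6 -142.5] [125.9  97.7] 11.4 A 11717 circ 633.8 -143.0 77.5
block out [508.1 373.8] [78.7 65.7] 70.6 A 4756 circ 507.9 373.3 49.1
```

View pics/crop.png

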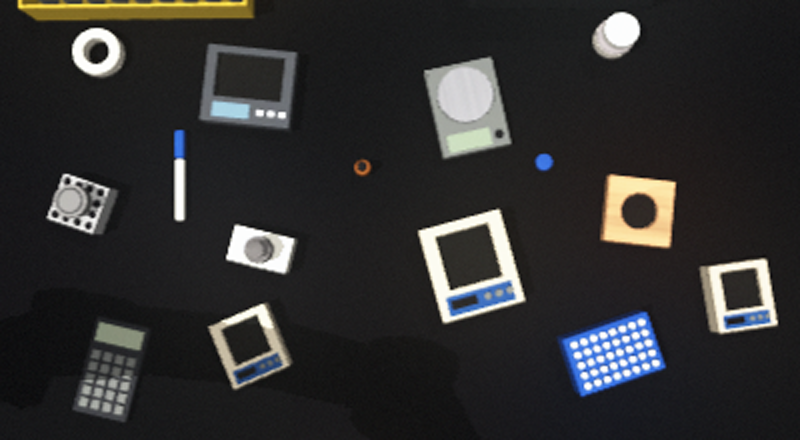

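Call:
play_rows([
  [[0,0,0],[0.254,-0.308,0],-1],
  [[0,0,0],[0.254,-0.308,0],-1],
  [[0,0,0],[0.254,-0.308,0],-1],
  [[0,0,0],[0.254,-0.308,0],-1],
  [[0,0,0],[0.254,-0.308,0],-1],
  [[0,0,0],[0.254,-0.308,0],-1],
  [[0,0,0],[0.254,-0.308,0],-1],
  [[0,0,0],[0.254,-0.308,0],-1],
  [[0,0,0],[0.254,-0.308,0],-1],
  [[0,0,0],[0.254,-0.308,0],-1],
  [[0,0,0],[0.254,-0.308,0],-1],
  [[0,0,0],[0.254,-0.308,0],-1],
])

```text
time_s: 1.2
position: [509.7, 369.1, 218.6]
ee_rot: [0.566, 3.09, -0.001]
force: [-0.5, 0.9, 0.3]
finger_gap: 93.0
finger_force: 0.0
```

```bash
cat >> h.py <<'E'
def st():
    s=ctrl.sense(); m=R.from_rotvec(s["ee_rot"]).as_matrix()
    print("t",round(s["time_s"],2),"pos",np.round(s["position"],1),"yawY",round(np.degrees(np.arctan2(m[1,1],m[0,1])),2),"tilt",m[:2,2].round(4),"F",np.round(s["force"],1),"gap",round(float(s["finger_gap"]),1),"q7",round(s["joint_positions"][6],2))
E
python3 - <<'E'
from h import *
st(); f=grab("wrist","w1.png"); st()
P=f["P"];z=P[...,2]
for lo,hi in [(60,72),(36,44)]:
    m=((z>lo)&(z<hi)&(abs(P[...,0]-508)<80)&(abs(P[...,1]-367)<80)).astype(np.uint8)
    m=cv2.morphologyEx(m,cv2.MORPH_OPEN,np.ones((3,3)))
    w=P[m>0]; r=cv2.minAreaRect(w[:,:2].astype(np.float32)); print(lo,len(w),w.mean(0).round(1),np.median(w[:,2]),np.round(r[0],1),np.round(r[1],1),r[2])
E
```

```text
t 1.2 pos [509.7 369.1 218.6] yawY 69.24 tilt [ 0.0002 -0.0004] F [-0.5  0.9  0.3] gap 93.0 q7 0.49
t 1.25 pos [508.5 370.8 218.6] yawY 69.39 tilt [-0.0004  0.0003] F [-0.4  1.   0.5] gap 93.0 q7 0.49
60 1696 [512.2 377.5  66.5] 66.53687331269097 [512.7 377.3] [43. 43.] 49.539249420166016
36 2234 [504.5 377.3  40.2] 40.17310128019429 [511.4 376.4] [64.2 64.2] 70.00159454345703
```

View pics/w1.png

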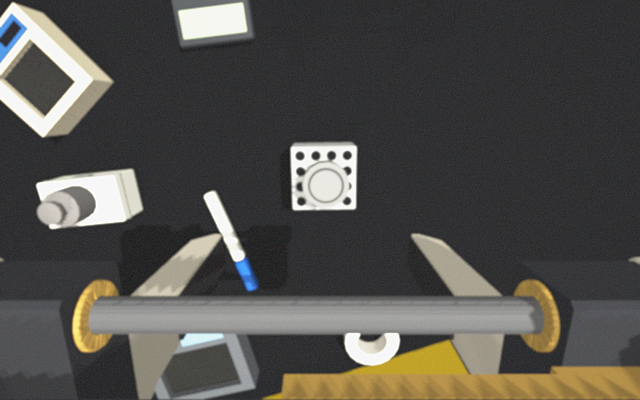

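The picture shows the block at (324,176) with the tin at (326,186), and depth puts their tops at 40.2 and 66.5 mm with the expected sizes. Next I take the tin.

Call:
play_rows([
  [[0,0,0],[0.004,0.0065,-0.03],-1],
  [[0,0,0],[0.004,0.0065,-0.07],-1],
  [[0,0,0],[0.004,0.0065,-0.11],-1],
  [[0,0,0],[0.004,0.0065,-0.145],-1],
  [[0,0,0],[0.004,0.0065,-0.165],-1],
  [[0,0,0],[0.004,0.0065,-0.175],-1],
  [[0,0,0],[0.004,0.0065,-0.175],-1],
  [[0,0,0],[0.004,0.0065,-0.175],1],
  [[0,0,0],[0.004,0.0065,-0.175],1],
  [[0,0,0],[0.004,0.0065,-0.175],1],
  [[0,0,0],[0.004,0.0065,-0.175],1],
  [[0,0,0],[0.004,0.0065,-0.175],1],
])

```text
time_s: 2.25
position: [513.1, 377.7, 44.8]
ee_rot: [0.561, 3.09, 0.002]
force: [-0.0, -1.0, 0.8]
finger_gap: 63.7
finger_force: 0.0
```

Call:
play_rows([
  [[0,0,0],[0,0,0],1],
  [[0,0,0],[0,0,0],1],
  [[0,0,0],[0,0,0],1],
  [[0,0,0],[0,0,0],1],
  [[0,0,0],[0,0,0],1],
  [[0,0,0],[0,0,0],1],
  [[0,0,0],[0,0,0.02],1],
  [[0,0,0],[0,0,0.05],1],
  [[0,0,0],[0,0,0.09],1],
  [[0,0,0],[0,0,0.13],1],
  [[0,0,0],[0,0,0.13],1],
  [[0,0,0],[0,0,0.13],1],
])

```text
time_s: 3.25
position: [513.6, 378.1, 176.0]
ee_rot: [0.56, 3.088, 0.006]
force: [0.2, -0.2, -1.9]
finger_gap: 42.8
finger_force: 30.0
```

Run:
```python
from h import *
st()
f=grab("top","top1.png"); P=f["P"];z=P[...,2]
V=f["img"].max(-1)
m=((z>37)&(z<43)&(abs(P[...,0]-511)<60)&(abs(P[...,1]-376)<60)).astype(np.uint8)
w=P[m>0]; r=cv2.minAreaRect(w[:,:2].astype(np.float32)); print(len(w),r)
# pan in top
m=((z>25)&(z<32)&(abs(P[...,0]-650)<45)&(abs(P[...,1]+139)<45));w=P[m];print("pan",len(w),w.mean(0),cv2.minEnclosingCircle(w[:,:2].astype(np.float32)))
```

```text
t 3.25 pos [513.6 378.1 176. ] yawY 69.44 tilt [0.0035 0.003 ] F [ 0.2 -0.2 -1.9] gap 42.8 q7 0.49
250 ((509.6890563964844, 377.090576171875), (60.733367919921875, 63.10252380371094), 70.57025146484375)
pan 572 [ 650.7683899  -138.5558694    28.11585745] ((647.8232421875, -142.39666748046875), 57.5196533203125)
```

Call:
play_rows([
  [[0,0,0],[0.137,-0.5165,0.01],1],
  [[0,0,0],[0.137,-0.5165,0.01],1],
  [[0,0,0],[0.137,-0.5165,0.01],1],
  [[0,0,0],[0.137,-0.5165,0.01],1],
  [[0,0,0],[0.137,-0.5165,0.01],1],
  [[0,0,0],[0.137,-0.5165,0.01],1],
  [[0,0,0],[0.137,-0.5165,0.01],1],
  [[0,0,0],[0.137,-0.5165,0.01],1],
  [[0,0,0],[0.137,-0.5165,0.01],1],
  [[0,0,0],[0.137,-0.5165,0.01],1],
  [[0,0,0],[0.137,-0.5165,0.01],1],
  [[0,0,0],[0.137,-0.5165,0.01],1],
])

```text
time_s: 4.3
position: [639.8, -107.8, 180.7]
ee_rot: [-0.56, -3.088, 0.0]
force: [1.2, 0.4, -0.5]
finger_gap: 42.9
finger_force: 30.0
```

Call:
play_rows([
  [[0,0,0],[0,0,0],1],
  [[0,0,0],[0,0,0],1],
  [[0,0,0],[0,0,0],1],
  [[0,0,0],[0,0,0],1],
])

```text
time_s: 4.63
position: [640.1, -103.8, 181.7]
ee_rot: [-0.557, -3.09, -0.001]
force: [-0.2, -0.0, -0.6]
finger_gap: 43.1
finger_force: 30.0
```

Run:
```python
from h import *
st()
f=grab("wrist","w2.png"); P=f["P"];z=P[...,2]
m=((z>25.5)&(z<31)&(abs(P[...,0]-650)<45)&(abs(P[...,1]+139)<45)).astype(np.uint8)
m=cv2.morphologyEx(m,cv2.MORPH_OPEN,np.ones((5,5)));w=P[m>0];print("pan",len(w),w.mean(0),cv2.minEnclosingCircle(w[:,:2].astype(np.float32)))
# tin in hand
T=P-np.array(ctrl.sense()["position"]); m=(abs(T[...,0])<30)&(abs(T[...,1])<30)&(abs(T[...,2])<40); w=T[m]; print(len(w), w.min(0) if len(w) else 0, w.max(0) if len(w) else 0)
```

```text
t 4.63 pos [ 640.1 -103.8  181.7] yawY 69.57 tilt [-0.0021  0.0012] F [-0.2 -0.  -0.6] gap 43.1 q7 1.28
pan 3494 [ 642.75528767 -141.91600332   28.10902651] ((651.8082275390625, -141.73959350585938), 37.98721694946289)
8875 [-22.00116517 -29.99952754  -4.36401292] [17.53869833 29.99038721 39.99602584]
```

View pics/w2.png

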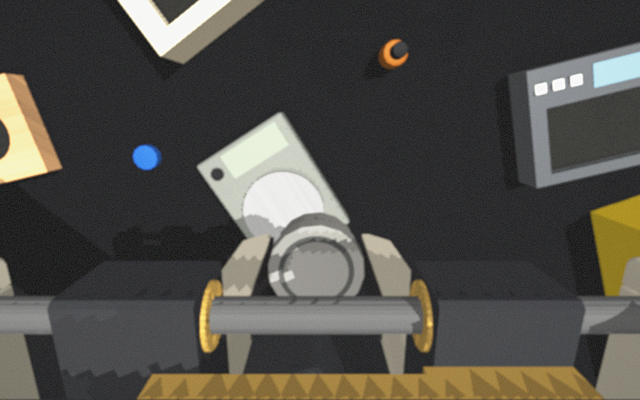

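Tin held at (316,265), pan at (283,205), pan height 28.1 and radius 38 as specified.

Call:
play_rows([
  [[0,0,0],[0.0105,-0.0355,0],1],
  [[0,0,0],[0.0105,-0.0355,-0.03],1],
  [[0,0,0],[0.0105,-0.0355,-0.06],1],
  [[0,0,0],[0.0105,-0.0355,-0.09],1],
  [[0,0,0],[0.0105,-0.0355,-0.12],1],
  [[0,0,0],[0.0105,-0.0355,-0.14],1],
  [[0,0,0],[0.0105,-0.0355,-0.14],1],
  [[0,0,0],[0.0105,-0.0355,-0.14],1],
])

```text
time_s: 5.35
position: [650.7, -139.7, 42.2]
ee_rot: [-0.557, -3.089, -0.0]
force: [0.4, 0.3, -0.6]
finger_gap: 43.0
finger_force: 30.0
```

Run:
```python
from h import *
st()
f=grab("wrist"); st(); grab("top")
st()
```

```text
t 5.35 pos [ 650.7 -139.7   42.2] yawY 69.56 tilt [-0.0023  0.0007] F [ 0.4  0.3 -0.6] gap 43.0 q7 1.32
t 5.4 pos [ 651.6 -140.3   43.6] yawY 69.53 tilt [0.0002 0.0002] F [ 0.6 -0.5  0.1] gap 43.1 q7 1.32
t 5.45 pos [ 652.2 -140.6   44.3] yawY 69.51 tilt [ 0.0017 -0.0001] F [ 0.9 -0.6 -0.4] gap 42.8 q7 1.32
```

Call:
play_rows([
  [[0,0,0],[-0.0005,0,-0.004],1],
  [[0,0,0],[-0.0005,0,-0.008],1],
  [[0,0,0],[-0.0005,0,-0.0105],1],
  [[0,0,0],[-0.0005,0,-0.0115],1],
  [[0,0,0],[-0.0005,0,-0.0115],1],
  [[0,0,0],[-0.0005,0,-0.0115],1],
])

```text
time_s: 5.95
position: [650.8, -141.4, 31.8]
ee_rot: [0.561, 3.091, 0.0]
force: [-1.2, 0.1, 3.7]
finger_gap: 42.7
finger_force: 30.0
```

Call:
play_rows([
  [[0,0,0],[0,0,0],-0.2],
  [[0,0,0],[0,0,0],-0.2],
  [[0,0,0],[0,0,0],-0.2],
  [[0,0,0],[0,0,0],-0.2],
  [[0,0,0],[0,0,0],-0.2],
  [[0,0,0],[0,0,0],-0.2],
  [[0,0,0],[0,0,0.03],-1],
  [[0,0,0],[0,0,0.07],-1],
  [[0,0,0],[0,0,0.11],-1],
  [[0,0,0],[0,0,0.15],-1],
  [[0,0,0],[0,0,0.17],-1],
  [[0,0,0],[0,0,0.17],-1],
])

```text
time_s: 6.95
position: [653.3, -141.9, 207.2]
ee_rot: [0.56, 3.083, 0.0]
force: [0.9, 0.1, -0.3]
finger_gap: 90.3
finger_force: 0.0
```

Run:
```python
from h import *
st()
f=grab("wrist"); P=f["P"];z=P[...,2]
m=((z>48)&(z<58)&(abs(P[...,0]-650)<45)&(abs(P[...,1]+139)<45)).astype(np.uint8)
m=cv2.morphologyEx(m,cv2.MORPH_OPEN,np.ones((3,3)));w=P[m>0];print("tin",len(w),np.median(w[:,2]),cv2.minEnclosingCircle(w[:,:2].astype(np.float32)))
m=((z>25.5)&(z<31)&(abs(P[...,0]-650)<45)&(abs(P[...,1]+139)<45)).astype(np.uint8)
m=cv2.morphologyEx(m,cv2.MORPH_OPEN,np.ones((3,3)));w=P[m>0];print("pan",len(w),cv2.minEnclosingCircle(w[:,:2].astype(np.float32)))
```

```text
t 6.95 pos [ 653.3 -141.9  207.2] yawY 69.42 tilt [ 0.0084 -0.0013] F [ 0.9  0.1 -0.3] gap 90.3 q7 1.33
tin 1695 54.53854146195033 ((650.9386596679688, -141.30154418945312), 21.841053009033203)
pan 2690 ((652.4515380859375, -141.62258911132812), 38.17869567871094)
```

Call:
play_rows([
  [[0,0,0],[-0.14,0.517,0],-1],
  [[0,0,0],[-0.14,0.517,0],-1],
  [[0,0,0],[-0.14,0.517,0],-1],
  [[0,0,0],[-0.14,0.517,0],-1],
  [[0,0,0],[-0.14,0.517,0],-1],
  [[0,0,0],[-0.14,0.517,0],-1],
  [[0,0,0],[-0.14,0.517,0],-1],
  [[0,0,0],[-0.14,0.517,0],-1],
  [[0,0,0],[-0.14,0.517,0],-1],
  [[0,0,0],[-0.14,0.517,0],-1],
  [[0,0,0],[-0.14,0.517,0],-1],
  [[0,0,0],[-0.14,0.517,0],-1],
])

```text
time_s: 8.0
position: [518.5, 342.6, 199.8]
ee_rot: [-0.56, -3.09, 0.003]
force: [1.0, 0.8, 0.7]
finger_gap: 93.1
finger_force: 0.0
```

Call:
play_rows([
  [[0,0,0],[-0.009,0.033,0],-1],
  [[0,0,0],[-0.009,0.033,0],-1],
  [[0,0,0],[-0.009,0.033,0],-1],
  [[0,0,0],[-0.009,0.033,0],-1],
  [[0,0,0],[-0.009,0.033,0],-1],
])

```text
time_s: 8.42
position: [511.5, 372.2, 200.6]
ee_rot: [-0.564, -3.09, 0.003]
force: [0.2, -1.0, -0.6]
finger_gap: 92.6
finger_force: 0.0
```

```bash
cat >> h.py <<'E'
def rect(f,lo,hi,x,y,r,k=3):
    P=f["P"];z=P[...,2]
    m=((z>lo)&(z<hi)&(abs(P[...,0]-x)<r)&(abs(P[...,1]-y)<r)).astype(np.uint8)
    m=cv2.morphologyEx(m,cv2.MORPH_OPEN,np.ones((k,k)));w=P[m>0][:,:2].astype(np.float32)
    q=cv2.minAreaRect(w);c=cv2.minEnclosingCircle(w)
    print(len(w),"z",round(float(np.median(z[m>0])),1),"rect",np.round(q[0],1),np.round(q[1],1),round(q[2],1),"circ",np.round(c[0],1),round(c[1],1))
E
python3 - <<'E'
from h import *
st(); f=grab("wrist"); st(); rect(f,36,44,511,376,60)
E
```

```text
t 8.42 pos [511.5 372.2 200.6] yawY 69.32 tilt [-0.0008 -0.0018] F [ 0.2 -1.  -0.6] gap 92.6 q7 0.47
t 8.47 pos [511.7 372.1 200.9] yawY 69.3 tilt [-0.0004 -0.0014] F [ 0.3 -0.6 -0.2] gap 92.9 q7 0.47
4391 z 40.2 rect [511.1 376.6] [64.2 63.5] 69.3 circ [511.1 376.6] 44.0
```

Call:
play_rows([
  [[0,0,0],[-0.0005,0.0045,-0.04],-1],
  [[0,0,0],[-0.0005,0.0045,-0.08],-1],
  [[0,0,0],[-0.0005,0.0045,-0.12],-1],
  [[0,0,0],[-0.0005,0.0045,-0.155],-1],
  [[0,0,0],[-0.0005,0.0045,-0.178],-1],
  [[0,0,0],[-0.0005,0.0045,-0.1875],-1],
  [[0,0,0],[-0.0005,0.0045,-0.1875],-1],
  [[0,0,0],[-0.0005,0.0045,-0.1875],1],
  [[0,0,0],[-0.0005,0.0045,-0.1875],1],
  [[0,0,0],[-0.0005,0.0045,-0.1875],1],
  [[0,0,0],[-0.0005,0.0045,-0.1875],1],
  [[0,0,0],[-0.0005,0.0045,-0.1875],1],
])

```text
time_s: 9.47
position: [510.8, 378.5, 15.2]
ee_rot: [0.561, 3.09, 0.0]
force: [-1.3, -2.7, 2.1]
finger_gap: 64.4
finger_force: 1.3
```

Call:
play_rows([
  [[0,0,0],[0,0,0],1],
  [[0,0,0],[0,0,0],1],
  [[0,0,0],[0,0,0],1],
  [[0,0,0],[0,0,0],1],
])

```text
time_s: 9.8
position: [510.7, 378.5, 15.1]
ee_rot: [0.561, 3.091, 0.0]
force: [-0.9, -2.4, 7.8]
finger_gap: 63.9
finger_force: 30.0
```

Call:
play_rows([
  [[0,0,0],[0,0,0.02],1],
  [[0,0,0],[0,0,0.05],1],
  [[0,0,0],[0,0,0.09],1],
  [[0,0,0],[0,0,0.13],1],
  [[0,0,0],[0,0,0.17],1],
  [[0,0,1],[0.002,-0.03,0.185],1],
  [[0,0,2],[0.004,-0.07,0.185],1],
  [[0,0,3],[0.005,-0.11,0.185],1],
  [[0,0,4],[0.006,-0.15,0.185],1],
  [[0,0,5],[0.008,-0.19,0.185],1],
  [[0,0,6],[0.009,-0.23,0.185],1],
  [[0,0,6.9],[0.011,-0.27,0.185],1],
])

```text
time_s: 10.8
position: [520.8, 106.8, 199.1]
ee_rot: [0.389, -3.117, 0.0]
force: [1.2, -0.7, -4.2]
finger_gap: 63.9
finger_force: 30.0
```

Call:
play_rows([
  [[0,0,0],[0.002,-0.04,0],1],
  [[0,0,0],[0.003,-0.08,0],1],
  [[0,0,0],[0.004,-0.12,0],1],
  [[0,0,0],[0.006,-0.16,0],1],
  [[0,0,0],[0.008,-0.2,0],1],
  [[0,0,0],[0.008,-0.22,0],1],
  [[0,0,0],[0.008,-0.22,0],1],
  [[0,0,0],[0.008,-0.22,0],1],
  [[0,0,0],[0.008,-0.22,0],1],
])

```text
time_s: 11.55
position: [529.3, -110.5, 198.9]
ee_rot: [0.382, -3.118, -0.001]
force: [-0.3, -0.4, -3.7]
finger_gap: 63.7
finger_force: 30.0
```

```bash
cat >> h.py <<'E'
def hole(f,lo,hi,x,y,r):
    P=f["P"];z=P[...,2]
    m=((z>lo)&(z<hi)&(abs(P[...,0]-x)<r)&(abs(P[...,1]-y)<r)).astype(np.uint8)
    m=cv2.morphologyEx(m,cv2.MORPH_CLOSE,np.ones((3,3)))
    cs,hi_=cv2.findContours(m,cv2.RETR_CCOMP,cv2.CHAIN_APPROX_NONE)
    for c,k in zip(cs,hi_[0]):
        if cv2.contourArea(c)<200: continue
        w=ray(f,c[:,0],(lo+hi)/2)[:,:2].astype(np.float32);q=cv2.minAreaRect(w);e=cv2.minEnclosingCircle(w)
        print("hole" if k[3]>=0 else "outer","rect",np.round(q[0],1),np.round(q[1],1),round(q[2],1),"circ",np.round(e[0],1),round(e[1],1))
E
python3 - <<'E'
from h import *
st(); f=grab("wrist","w3.png"); st(); hole(f,46,54,425,-138,90); rect(f,36,44,430,-137,36)
E
```

```text
t 11.55 pos [ 529.3 -110.5  198.9] yawY 103.96 tilt [-0.0002  0.0006] F [-0.3 -0.4 -3.7] gap 63.7 q7 1.8
t 11.6 pos [ 529.4 -109.9  199. ] yawY 104.04 tilt [-0.0001  0.0006] F [ 0.8  0.4 -3.9] gap 63.9 q7 1.8
outer rect [ 431.  -140.1] [102.2 110. ] 14.2 circ [ 430.9 -140.2] 74.7
hole rect [ 432.4 -139.6] [73.9 74.9] 14.0 circ [ 432.4 -139.8] 51.7
6682 z 40.6 rect [ 430. -137.] [71.9 71.9] 0.1 circ [ 431.9 -137.8] 46.2
```

View pics/w3.png

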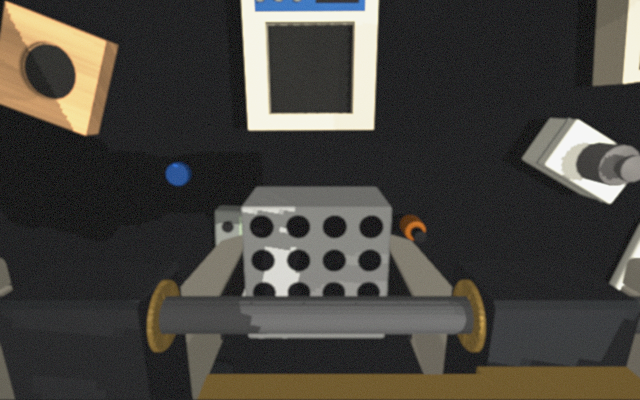

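Call:
play_rows([
  [[0,0,0],[-0.04,-0.012,0],1],
  [[0,0,0],[-0.08,-0.024,0],1],
  [[0,0,0],[-0.0975,-0.0287,0],1],
  [[0,0,0],[-0.0975,-0.0287,-0.03],1],
  [[0,0,0],[-0.0975,-0.0287,-0.06],1],
  [[0,0,0],[-0.0975,-0.0287,-0.09],1],
  [[0,0,0],[-0.0975,-0.0287,-0.115],1],
  [[0,0,0],[-0.0975,-0.0287,-0.128],1],
  [[0,0,0],[-0.0975,-0.0287,-0.128],1],
  [[0,0,0],[-0.0975,-0.0287,-0.128],1],
  [[0,0,0],[-0.0975,-0.0287,-0.128],1],
])

```text
time_s: 12.52
position: [432.7, -139.3, 71.8]
ee_rot: [-0.383, 3.117, -0.0]
force: [0.4, 0.0, -3.4]
finger_gap: 63.9
finger_force: 30.0
```

Run:
```python
from h import *
st(); f=grab("wrist","w4.png"); st(); rect(f,86,110,432,-139,70); f=grab("top");st(); rect(f,88,106,432,-139,40,2);rect(f,46,54,420,-139,90,2)
```

```text
t 12.52 pos [ 432.7 -139.3   71.8] yawY 104.03 tilt [0.001 0.   ] F [ 0.4  0.  -3.4] gap 63.9 q7 1.79
t 12.57 pos [ 432.9 -139.5   72. ] yawY 104.0 tilt [ 0.0019 -0.0002] F [-0.7  0.2 -3.7] gap 63.6 q7 1.79
16538 z 97.0 rect [ 434.1 -139.1] [64.8 94.6] 14.1 circ [ 430.1 -140.1] 47.6
t 12.62 pos [ 432.9 -139.8   72.1] yawY 103.98 tilt [ 0.0022 -0.0003] F [ 0.9 -0.5 -4.8] gap 63.8 q7 1.79
0 z nan rect [0. 0.] [0. 0.] 0.0 circ [0. 0.] 0.0
113 z 50.6 rect [403.7 -99.3] [130.5  26.4] 9.6 circ [ 405.2 -108.2] 65.4
  return _methods._mean(a, axis=axis, dtype=dtype,
  ret = ret.dtype.type(ret / rcount)
```

Call:
play_rows([
  [[0,0,0],[-0.0005,0.0005,-0.004],1],
  [[0,0,0],[-0.0005,0.0005,-0.008],1],
  [[0,0,0],[-0.0005,0.0005,-0.011],1],
  [[0,0,0],[-0.0005,0.0005,-0.013],1],
  [[0,0,0],[-0.0005,0.0005,-0.013],1],
  [[0,0,0],[-0.0005,0.0005,-0.013],1],
])

```text
time_s: 13.12
position: [431.4, -139.4, 57.8]
ee_rot: [0.381, -3.118, -0.0]
force: [0.7, -0.3, -3.7]
finger_gap: 64.0
finger_force: 30.0
```

Call:
play_rows([
  [[0,0,0],[0,0,-0.002],1],
  [[0,0,0],[0,0,-0.004],1],
  [[0,0,0],[0,0,-0.005],1],
  [[0,0,0],[0,0,-0.005],1],
  [[0,0,0],[0,0,-0.005],1],
])

```text
time_s: 13.53
position: [431.9, -139.5, 54.3]
ee_rot: [-0.382, 3.117, -0.001]
force: [-3.5, 0.8, 22.7]
finger_gap: 64.0
finger_force: 30.0
```

Call:
play_rows([
  [[0,0,0],[0,0,0.001],-1],
  [[0,0,0],[0,0,0.001],-1],
  [[0,0,0],[0,0,0.001],-1],
  [[0,0,0],[0,0,0.001],-1],
  [[0,0,0],[0,0,0.001],-1],
  [[0,0,0],[0,0,0.001],-1],
  [[0,0,0],[0,0,0.03],-1],
  [[0,0,0],[0,0,0.07],-1],
  [[0,0,0],[0,0,0.11],-1],
  [[0,0,0],[0,0,0.15],-1],
  [[0,0,0],[0,0,0.15],-1],
  [[0,0,0],[0,0,0.15],-1],
])

```text
time_s: 14.53
position: [432.6, -139.9, 205.0]
ee_rot: [-0.38, 3.114, -0.003]
force: [-0.0, -1.0, -0.7]
finger_gap: 92.9
finger_force: 0.0
```

Run:
```python
from h import *
st(); f=grab("wrist"); st(); rect(f,75,85,432,-139,50); hole(f,46,54,425,-138,90)
```

```text
t 14.53 pos [ 432.6 -139.9  205. ] yawY 103.91 tilt [ 0.0048 -0.0014] F [-0.  -1.  -0.7] gap 92.9 q7 1.88
t 14.58 pos [ 431.7 -139.7  203.5] yawY 103.92 tilt [ 0.0018 -0.0006] F [-0.7 -0.1 -0.7] gap 92.9 q7 1.88
5427 z 80.3 rect [ 433.2 -139.2] [64.1 64. ] 13.9 circ [ 433.2 -139.4] 44.4
outer rect [ 419.9 -143. ] [124.8 110.1] 14.2 circ [ 420.2 -142.6] 82.7
hole rect [ 435.6 -139.1] [81.7 75. ] 13.9 circ [ 435.  -139.4] 54.2
```

Call:
play_rows([
  [[0,0,-1.3],[0.02,0.02,0.03],-1],
  [[0,0,-2.6],[0.04,0.05,0.03],-1],
  [[0,0,-3.9],[0.05,0.08,0.03],-1],
  [[0,0,-5.2],[0.05,0.11,0.03],-1],
  [[0,0,-6.5],[0.05,0.14,0.03],-1],
  [[0,0,-7.8],[0.05,0.17,0.03],-1],
  [[0,0,-9.1],[0.04,0.2,0.03],-1],
  [[0,0,-10.4],[0.03,0.23,0.03],-1],
  [[0,0,-11.7],[0.02,0.26,0.03],-1],
  [[0,0,-13],[0.013,0.278,0.03],-1],
  [[0,0,-14],[0.013,0.278,0.03],-1],
  [[0,0,-14],[0.013,0.278,0.03],-1],
])

```text
time_s: 15.58
position: [443.3, 139.7, 231.2]
ee_rot: [-1.476, -2.771, 0.005]
force: [-0.5, 0.6, -0.9]
finger_gap: 92.9
finger_force: 0.0
```

Call:
play_rows([
  [[0,0,-1.3],[0,0,0],-1],
  [[0,0,-2.6],[0,0,0],-1],
  [[0,0,-3.9],[0,0,0],-1],
  [[0,0,-5.2],[0,0,0],-1],
  [[0,0,-6.5],[0,0,0],-1],
  [[0,0,-7.8],[0,0,0],-1],
  [[0,0,-9.1],[0,0,0],-1],
  [[0,0,-9.8],[0,0,0],-1],
  [[0,0,-9.8],[0,0,0],-1],
  [[0,0,-9.8],[0,0,0],-1],
  [[0,0,-9.8],[0,0,0],-1],
])

```text
time_s: 16.5
position: [444.4, 138.1, 232.4]
ee_rot: [2.49, 1.915, -0.002]
force: [-0.4, -1.1, 0.3]
finger_gap: 93.2
finger_force: 0.0
```

Run:
```python
from h import *
st(); f=grab("wrist","w5.png"); st(); rect(f,36,44,445,138,60); rect(f,79,89,445,138,60,2); rect(f,64,72,445,138,60,2)
```

```text
t 16.5 pos [444.4 138.1 232.4] yawY -14.88 tilt [-0.001  -0.0009] F [-0.4 -1.1  0.3] gap 93.2 q7 -0.59
t 16.55 pos [444.5 138.1 232.5] yawY -14.92 tilt [-0.0008 -0.0007] F [ 0.1 -0.1  0.5] gap 92.8 q7 -0.59
2280 z 40.0 rect [447.  137.7] [78.7 47.9] 75.3 circ [447.  137.7] 45.3
429 z nan rect [446. 134.] [21. 25.] 7.3 circ [445.5 134.1] 12.7
614 z nan rect [450.1 133.2] [31.6 38. ] 33.2 circ [445.5 132.1] 21.7
```

View pics/w5.png

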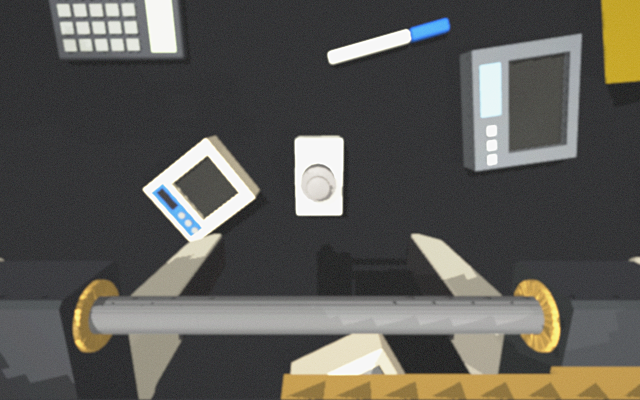

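The weight shows at (319,187) on the white case, which is the only knobbed one. Next I grip its knob.

Call:
play_rows([
  [[0,0,0],[0.0013,-0.0042,-0.03],0],
  [[0,0,0],[0.0013,-0.0042,-0.06],0],
  [[0,0,0],[0.0013,-0.0042,-0.09],0],
  [[0,0,0],[0.0013,-0.0042,-0.12],0],
  [[0,0,0],[0.0013,-0.0042,-0.15],0],
  [[0,0,0],[0.0013,-0.0042,-0.168],0],
  [[0,0,0],[0.0013,-0.0042,-0.1755],0],
  [[0,0,0],[0.0013,-0.0042,-0.1755],0],
  [[0,0,0],[0.0013,-0.0042,-0.1755],1],
  [[0,0,0],[0.0013,-0.0042,-0.1755],1],
  [[0,0,0],[0.0013,-0.0042,-0.1755],1],
  [[0,0,0],[0.0013,-0.0042,-0.1755],1],
])

```text
time_s: 17.55
position: [446.4, 134.6, 58.5]
ee_rot: [2.493, 1.911, 0.003]
force: [-0.3, -0.4, 2.0]
finger_gap: 34.7
finger_force: 30.0
```

Call:
play_rows([
  [[0,0,0],[0,0,0],1],
  [[0,0,0],[0,0,0],1],
  [[0,0,0],[0,0,0],1],
  [[0,0,0],[0,0,0],1],
  [[0,0,0],[0,0,0],1],
  [[0,0,0],[0,0,0],1],
])

```text
time_s: 18.05
position: [446.4, 134.6, 58.4]
ee_rot: [2.493, 1.911, 0.003]
force: [-1.3, 0.2, 8.5]
finger_gap: 34.4
finger_force: 30.0
```

Call:
play_rows([
  [[0,0,0],[0,0,0.02],1],
  [[0,0,0],[0,0,0.05],1],
  [[0,0,0],[0,0,0.09],1],
  [[0,0,0],[0.01,-0.02,0.125],1],
  [[0,0,0],[0.015,-0.06,0.13],1],
  [[0,0,0],[0.02,-0.1,0.13],1],
  [[0,0,0],[0.025,-0.14,0.13],1],
  [[0,0,0],[0.026,-0.18,0.13],1],
  [[0,0,0],[0.026,-0.22,0.13],1],
  [[0,0,0],[0.026,-0.26,0.13],1],
  [[0,0,0],[0.026,-0.3,0.13],1],
  [[0,0,0],[0.026,-0.34,0.13],1],
])

```text
time_s: 19.05
position: [471.2, -207.5, 187.8]
ee_rot: [2.493, 1.912, 0.0]
force: [1.5, 0.0, -3.1]
finger_gap: 34.5
finger_force: 30.0
```

Call:
play_rows([
  [[0,0,0],[0,-0.04,0],1],
  [[0,0,0],[0,-0.08,0],1],
  [[0,0,0],[0,-0.12,0],1],
  [[0,0,0],[0,-0.16,0],1],
  [[0,0,0],[0,-0.2,0],1],
  [[0,0,0],[0,-0.225,0],1],
  [[0,0,0],[0,-0.225,0],1],
  [[0,0,0],[0,-0.225,0],1],
  [[0,0,0],[0,-0.225,0],1],
  [[0,0,0],[0,-0.225,0],1],
])

```text
time_s: 19.88
position: [472.1, -428.9, 187.4]
ee_rot: [-2.491, -1.913, -0.001]
force: [0.1, -0.3, -2.4]
finger_gap: 34.6
finger_force: 30.0
```

Run:
```python
from h import *
st(); f=grab("wrist","w6.png"); st(); hole(f,17.5,23,487,-373,65)
t=np.array(ctrl.sense()["position"]);rect(f,t[2]+19,t[2]+32,t[0],t[1],20,3)
hsv=cv2.cvtColor(f["img"],cv2.COLOR_RGB2HSV);P=f["P"]
m=((hsv[...,2]>90)&(abs(P[...,0]-487)<65)&(abs(P[...,1]+373)<65)).astype(np.uint8)
cs,h=cv2.findContours(m,cv2.RETR_CCOMP,cv2.CHAIN_APPROX_NONE)
for c,k in zip(cs,h[0]):
    if cv2.contourArea(c)>300: print(k[3],cv2.minEnclosingCircle(ray(f,c[:,0],20)[:,:2].astype(np.float32)))
```

```text
t 19.88 pos [ 472.1 -428.9  187.4] yawY -14.96 tilt [-0.0002  0.0011] F [ 0.1 -0.3 -2.4] gap 34.6 q7 0.53
t 19.93 pos [ 472.3 -428.9  187.5] yawY -14.94 tilt [-0.      0.0009] F [ 0.1  0.2 -2. ] gap 34.3 q7 0.53
outer rect [ 489.7 -376.2] [89.9 90. ] 82.7 circ [ 489.8 -375.7] 62.7
hole rect [ 489.5 -376. ] [50.8 50.9] 30.3 circ [ 489.7 -376.1] 26.0
2209 z 211.5 rect [ 471.2 -427. ] [22.  41.3] 81.3 circ [ 470.4 -426.1] 21.9
-1 ((729.712158203125, -670.04638671875), 63.22006607055664)
-1 ((160.58241271972656, -496.4956359863281), 28.507776260375977)
-1 ((440.2796325683594, -683.4215698242188), 269.00067138671875)
93 ((420.7417907714844, -628.5611572265625), 71.75019836425781)
-1 ((452.84521484375, -495.9498596191406), 45.51683807373047)
-1 ((489.6893310546875, -376.3770751953125), 64.43623352050781)
229 ((489.949462890625, -376.17327880859375), 23.784503936767578)
```

View pics/w6.png

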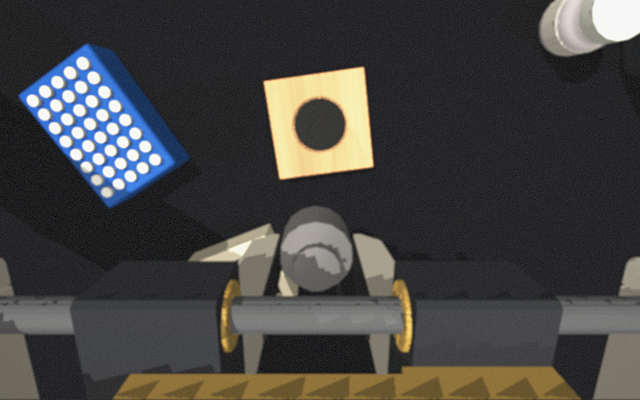

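The weight is held at (318,250) and the recess is at (319,124), with its diameter and height right. Before going down I check where the weight sits in the hand.

Run:
```python
from h import *
st(); f=grab("wrist"); P=f["P"];t=np.array(ctrl.sense()["position"])
m=((abs(P[...,2]-t[2]-25.6)<4)&(abs(P[...,0]-t[0])<22)&(abs(P[...,1]-t[1])<22)).astype(np.uint8)
m[:,:280]=0;m[:,360:]=0;m[300:]=0
ys,xs=np.where(m);print(xs.min(),xs.max(),ys.min(),ys.max());
print("px",ray(f,[[320,262],[320,244],[320,290],[298,265],[343,265]],t[2]+25.6)-t)
w=P[m>0]-t;print(w.min(0),w.max(0),w.mean(0))
cv2.imwrite("pics/w7.png",cv2.resize(f["img"][190:310,240:400,::-1],None,fx=4,fy=4))
```

```text
t 19.93 pos [ 472.3 -428.9  187.5] yawY -14.94 tilt [-0.      0.0009] F [ 0.1  0.2 -2. ] gap 34.3 q7 0.53
292 359 245 292
px [[ 3.36244416  5.4284275  25.6       ]
 [ 5.49846427 13.51161492 25.6       ]
 [-0.08311133 -7.61034059 25.6       ]
 [-6.25087395  6.53407977 25.6       ]
 [12.67280425  1.4712042  25.6       ]]
[-10.49614571 -11.59928952  21.60790921] [20.83008513 12.3855451  29.57878878] [ 1.62139014  2.18912694 24.04567456]
```

View pics/w7.png

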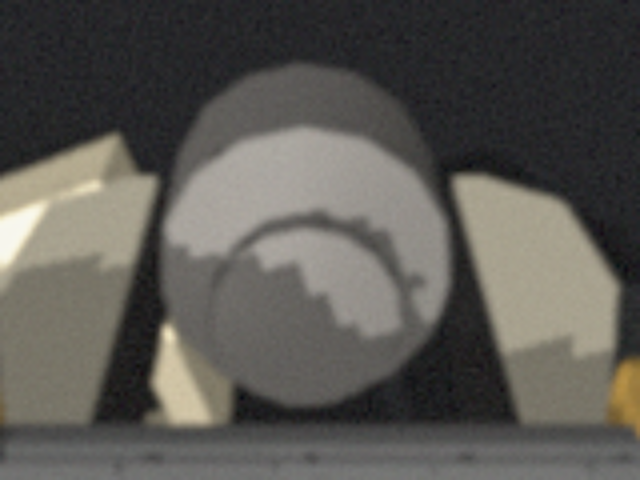

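Call:
play_rows([
  [[0,0,0],[0.008,0.025,0],1],
  [[0,0,0],[0.0158,0.0507,0],1],
  [[0,0,0],[0.0158,0.0507,-0.03],1],
  [[0,0,0],[0.0158,0.0507,-0.06],1],
  [[0,0,0],[0.0158,0.0507,-0.09],1],
  [[0,0,0],[0.0158,0.0507,-0.12],1],
  [[0,0,0],[0.0158,0.0507,-0.135],1],
  [[0,0,0],[0.0158,0.0507,-0.142],1],
  [[0,0,0],[0.0158,0.0507,-0.146],1],
  [[0,0,0],[0.0158,0.0507,-0.15],1],
  [[0,0,0],[0.0158,0.0507,-0.15],1],
  [[0,0,0],[0.0158,0.0507,-0.15],1],
])

```text
time_s: 20.98
position: [488.2, -380.2, 38.4]
ee_rot: [2.492, 1.91, 0.001]
force: [0.3, 0.8, -2.5]
finger_gap: 34.8
finger_force: 30.0
```

Call:
play_rows([
  [[0,0,0],[0,0,-0.001],1],
  [[0,0,0],[0,0,-0.002],1],
  [[0,0,0],[0,0,-0.003],1],
  [[0,0,0],[0,0,-0.004],1],
  [[0,0,0],[0,0,-0.004],1],
  [[0,0,0],[0,0,-0.004],1],
])

```text
time_s: 21.48
position: [487.8, -380.1, 33.6]
ee_rot: [2.493, 1.911, 0.0]
force: [-0.1, -1.2, -0.2]
finger_gap: 34.4
finger_force: 30.0
```

Call:
play_rows([
  [[0,0,0],[0,0.001,-0.0005],1],
  [[0,0,0],[0,0.001,-0.0005],1],
  [[0,0,0],[0,0.001,-0.0005],-1],
  [[0,0,0],[0,0.001,-0.0005],-1],
  [[0,0,0],[0,0.001,-0.0005],-1],
  [[0,0,0],[0,0.001,-0.0005],-1],
  [[0,0,0],[0,0.001,-0.0005],-1],
  [[0,0,0],[0,0.001,0.03],-1],
  [[0,0,0],[0,0.001,0.07],-1],
  [[0,0,0],[0,0.001,0.11],-1],
  [[0,0,0],[0,0.001,0.15],-1],
  [[0,0,0],[0,0.001,0.18],-1],
])

```text
time_s: 22.48
position: [487.9, -379.3, 216.7]
ee_rot: [2.492, 1.91, 0.001]
force: [0.9, -0.5, -0.8]
finger_gap: 92.1
finger_force: 0.0
```

Call:
play_rows([
  [[0,0,0],[0,0,0],-1],
  [[0,0,0],[0,0,0],-1],
])

```text
time_s: 22.65
position: [488.4, -379.3, 215.3]
ee_rot: [2.49, 1.91, 0.002]
force: [-0.4, -0.8, -0.8]
finger_gap: 93.1
finger_force: 0.0
```

Run:
```python
from h import *
st(); f=grab("wrist","w8.png"); st()
rect(f,56,63,489,-376,30,2); rect(f,39,46,489,-376,30,2); hole(f,17.5,23,489,-376,65)
```

```text
t 22.65 pos [ 488.4 -379.3  215.3] yawY -15.04 tilt [ 0.0033 -0.0018] F [-0.4 -0.8 -0.8] gap 93.1 q7 0.44
t 22.7 pos [ 487.7 -378.7  213.6] yawY -15.04 tilt [ 0.0007 -0.0002] F [-0.2  1.2 -0.6] gap 93.0 q7 0.44
388 z nan rect [ 488.6 -381.1] [24.  20.2] 74.3 circ [ 488.1 -380.8] 12.4
591 z nan rect [ 488.7 -381.7] [34.3 40.9] 8.1 circ [ 488.1 -381.9] 21.1
outer rect [ 489.7 -375.9] [90.  89.9] 82.7 circ [ 489.6 -376.2] 62.9
hole rect [ 489.7 -375.9] [50.6 51.4] 30.2 circ [ 489.5 -376.2] 26.6
```

View pics/w8.png

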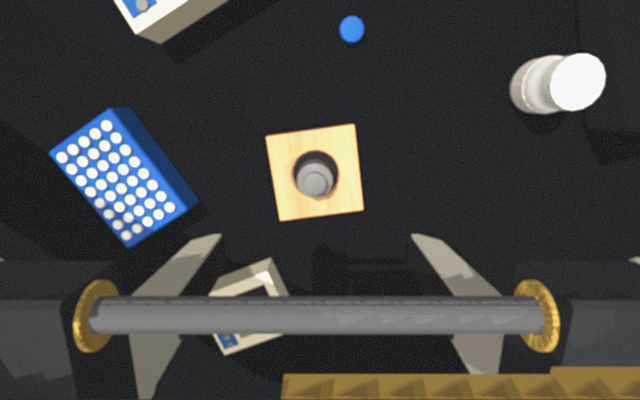

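Run:
```python
from h import *
f=grab("wrist");P=f["P"];st()
for x,y,r in [(488.5,-381,6)]:
    m=np.hypot(P[...,0]-x,P[...,1]-y)<r; print(m.sum(),np.nanpercentile(P[m][:,2],[10,50,90]))
    m&=P[...,2]>50; A=np.c_[P[m][:,:2]-[x,y],np.ones(m.sum())]; print("slope",np.linalg.lstsq(A,P[m][:,2],rcond=None)[0])
```

```text
t 22.75 pos [ 487.3 -378.4  212.6] yawY -15.04 tilt [-0.001   0.0008] F [-0.2  0.5 -0.7] gap 93.0 q7 0.44
124 [57.10855383 58.06785338 59.1334939 ]
slope [9.30254852e-03 1.05435068e-01 5.81176760e+01]
```

Run:
```python
from h import *
F=[grab("wrist") for _ in range(6)]
P=np.concatenate([f["P"].reshape(-1,3) for f in F])
for x,y,lo,hi,z0,z1 in [(488.5,-381,0,8,55,62),(488.5,-381,0,22,38,47)]:
    d=np.hypot(P[:,0]-x,P[:,1]-y); m=(d>=lo)&(d<hi)&(P[:,2]>z0)&(P[:,2]<z1); q=P[m]
    print(m.sum(),q.mean(0),np.linalg.lstsq(np.c_[q[:,:2]-[x,y],np.ones(len(q))],q[:,2],rcond=None)[0])
m=(np.hypot(P[:,0]-489,P[:,1]+376)<60)&(np.hypot(P[:,0]-489,P[:,1]+376)>30)&(abs(P[:,2]-20)<3);q=P[m];print("stand",np.median(q[:,2]),np.linalg.lstsq(np.c_[q[:,:2]-[489,-376],np.ones(len(q))],q[:,2],rcond=None)[0])
```

```text
1307 [ 488.53025602 -380.7319767    57.96311436] [-1.26748227e-02  9.16489315e-02  5.79389338e+01]
3662 [ 488.72633913 -375.26188493   43.46915183] [-3.27910755e-03 -6.92219457e-03  4.35096144e+01]
stand 20.021344842882826 [1.13700454e-03 1.36627131e-03 2.00169847e+01]
```

The weight stands in the recess at (315,178). It is about 5 mm off centre, its body top is at 43.5 mm and it sits flat, so it is in tolerance. Next is the case.

Call:
play_rows([
  [[0,0,0],[-0.041,0.517,0],-1],
  [[0,0,0],[-0.041,0.517,0],-1],
  [[0,0,0],[-0.041,0.517,0],-1],
  [[0,0,0],[-0.041,0.517,0],-1],
  [[0,0,0],[-0.041,0.517,0],-1],
  [[0,0,0],[-0.041,0.517,0],-1],
  [[0,0,0],[-0.041,0.517,0],-1],
  [[0,0,0],[-0.041,0.517,0],-1],
  [[0,0,0],[-0.041,0.517,0],-1],
  [[0,0,0],[-0.041,0.517,0],-1],
  [[0,0,0],[-0.041,0.517,0],-1],
  [[0,0,0],[-0.041,0.517,0],-1],
])

```text
time_s: 24.05
position: [447.5, 121.4, 213.4]
ee_rot: [2.494, 1.911, -0.0]
force: [1.1, -0.3, -0.5]
finger_gap: 92.9
finger_force: 0.0
```

Call:
play_rows([
  [[0,0,0],[-0.001,0.015,0],-0.5],
  [[0,0,0],[-0.001,0.015,0],-0.5],
  [[0,0,0],[-0.001,0.015,0],-0.5],
  [[0,0,0],[-0.001,0.015,0],-0.5],
  [[0,0,0],[-0.001,0.015,0],-0.5],
])

```text
time_s: 24.47
position: [447.2, 132.8, 213.4]
ee_rot: [2.495, 1.908, -0.001]
force: [-0.4, 0.1, 0.0]
finger_gap: 70.3
finger_force: 0.0
```

Run:
```python
from h import *
st(); f=grab("wrist"); st(); rect(f,36,44,447,138,60); rect(f,28,44,320,152,65)
```

```text
t 24.47 pos [447.2 132.8 213.4] yawY -15.19 tilt [-0.0003 -0.0007] F [-0.4  0.1  0. ] gap 70.3 q7 -0.59
t 24.52 pos [447.3 132.9 213.4] yawY -15.21 tilt [-0.0002 -0.0005] F [ 0.9 -0.  -0.2] gap 69.9 q7 -0.59
3861 z 40.0 rect [446.8 137.4] [79.8 47.7] 75.4 circ [447.2 137.3] 45.7
5710 z 35.1 rect [319.  153.4] [90.3 78.2] 22.1 circ [319.3 153.5] 58.6
```

Call:
play_rows([
  [[0,0,0.1],[-0.0004,0.0045,-0.04],-0.5],
  [[0,0,0.1],[-0.0004,0.0045,-0.08],-0.5],
  [[0,0,0.1],[-0.0004,0.0045,-0.12],-0.5],
  [[0,0,0.1],[-0.0004,0.0045,-0.16],-0.5],
  [[0,0,0.1],[-0.0004,0.0045,-0.185],-0.5],
  [[0,0,0.1],[-0.0004,0.0045,-0.2],-0.5],
  [[0,0,0.1],[-0.0004,0.0045,-0.2],-0.5],
  [[0,0,0.1],[-0.0004,0.0045,-0.2],-0.5],
  [[0,0,0.1],[-0.0004,0.0045,-0.2],1],
  [[0,0,0.1],[-0.0004,0.0045,-0.2],1],
  [[0,0,0.1],[-0.0004,0.0045,-0.2],1],
  [[0,0,0.1],[-0.0004,0.0045,-0.2],1],
])

```text
time_s: 25.52
position: [447.4, 139.2, 14.6]
ee_rot: [2.484, 1.922, 0.003]
force: [-0.0, -0.7, 7.5]
finger_gap: 47.7
finger_force: 24.8
```

Call:
play_rows([
  [[0,0,0],[0,0,0],1],
  [[0,0,0],[0,0,0],1],
  [[0,0,0],[0,0,0],1],
  [[0,0,0],[0,0,0],1],
  [[0,0,0],[0,0,0],1],
])

```text
time_s: 25.93
position: [447.4, 139.2, 14.5]
ee_rot: [2.484, 1.922, 0.003]
force: [-0.4, -0.6, 9.9]
finger_gap: 47.9
finger_force: 30.0
```

Call:
play_rows([
  [[0,0,0],[0,0,0.02],1],
  [[0,0,0],[0,0,0.05],1],
  [[0,0,0],[0,0,0.09],1],
  [[0,0,0],[0,0,0.13],1],
  [[0,0,0],[0,0,0.165],1],
  [[0,0,0.5],[0.03,-0.01,0.185],1],
  [[0,0,1],[0.065,-0.022,0.185],1],
  [[0,0,1.6],[0.1,-0.035,0.185],1],
  [[0,0,1.6],[0.135,-0.047,0.185],1],
  [[0,0,1.6],[0.17,-0.06,0.185],1],
  [[0,0,1.6],[0.205,-0.072,0.185],1],
  [[0,0,1.6],[0.221,-0.078,0.185],1],
])

```text
time_s: 26.93
position: [671.4, 58.6, 198.8]
ee_rot: [2.345, 2.087, 0.002]
force: [-0.3, -1.1, -1.2]
finger_gap: 47.7
finger_force: 30.0
```

Call:
play_rows([
  [[0,0,0],[0,0,0],1],
  [[0,0,0],[0,0,0],1],
  [[0,0,0],[0,0,0],1],
  [[0,0,0],[0,0,0],1],
])

```text
time_s: 27.27
position: [666.4, 61.8, 198.6]
ee_rot: [-2.343, -2.091, 0.001]
force: [0.0, 0.6, -2.0]
finger_gap: 47.5
finger_force: 30.0
```

Run:
```python
from h import *
st(); f=grab("wrist","w9.png"); st(); hole(f,26.5,34,668,155,90); t=ctrl.sense()["position"];rect(f,t[2]+22,t[2]+30,t[0],t[1],45)
```

```text
t 27.27 pos [666.4  61.8 198.6] yawY -6.49 tilt [-0.0009  0.0003] F [ 0.   0.6 -2. ] gap 47.5 q7 -0.21
t 27.32 pos [666.6  61.8 198.8] yawY -6.49 tilt [-0.0005  0.0003] F [-0.1  0.9 -2.6] gap 47.7 q7 -0.21
outer rect [667.9 153.6] [119.6 105. ] 83.4 circ [668.1 153.7] 79.3
hole rect [680.3 152.4] [92.1 61.1] 83.5 circ [680.1 152.1] 54.2
14366 z 224.0 rect [666.3  59.4] [80.3 77.8] 83.4 circ [666.2  59.4] 45.7
```

View pics/w9.png

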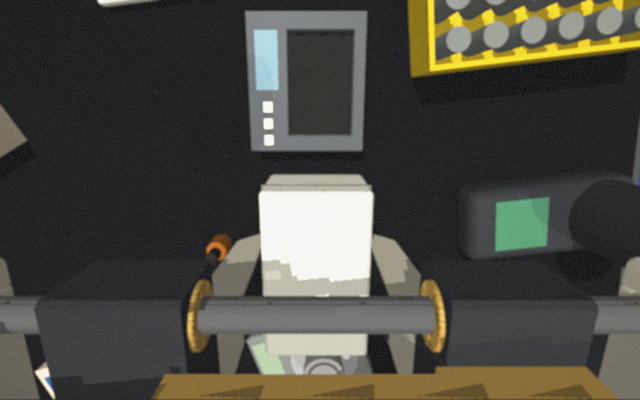

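The case is held at (316,260) and the bay is at (320,82), with the right size and height. I check the yellow rack's clearance before going down.

Run:
```python
from h import *
f=grab("wrist");P=f["P"]
c=np.array([680.3,152.3]);a=np.radians(-6.5);u=np.array([np.cos(a),np.sin(a)]);v=np.array([-u[1],u[0]])
d=P[...,:2]-c; s=d@u;t=d@v
f2=grab("top");d2=f2["P"][...,:2]-c;s2=d2@u;t2=d2@v
for S,Tt,z in [(s,t,P[...,2]),(s2,t2,f2["P"][...,2])]:
    m=(s_:=S>55)&(S<160)&(abs(Tt)<45)&(z>10)&(z<180)
    if m.sum(): print(m.sum(),S[m].min(),np.percentile(S[m],5),np.percentile(z[m],[50,95,99.5]))
```

```text
3508 84.88281917219497 86.2399407021604 [55.26182236 60.77762297 61.74248705]
```

Call:
play_rows([
  [[0,0,0],[0.006,0.04,0],1],
  [[0,0,0],[0.012,0.08,0],1],
  [[0,0,0],[0.0138,0.0926,0],1],
  [[0,0,0],[0.0138,0.0926,-0.03],1],
  [[0,0,0],[0.0138,0.0926,-0.06],1],
  [[0,0,0],[0.0138,0.0926,-0.09],1],
  [[0,0,0],[0.0138,0.0926,-0.12],1],
  [[0,0,0],[0.0138,0.0926,-0.14],1],
  [[0,0,0],[0.0138,0.0926,-0.147],1],
  [[0,0,0],[0.0138,0.0926,-0.147],1],
  [[0,0,0],[0.0138,0.0926,-0.147],1],
  [[0,0,0],[0.0138,0.0926,-0.147],1],
])

```text
time_s: 28.42
position: [682.6, 153.9, 53.3]
ee_rot: [2.344, 2.09, 0.004]
force: [-0.2, 0.2, -1.3]
finger_gap: 47.7
finger_force: 30.0
```

Run:
```python
from h import *
st(); f=grab("wrist"); st();t=ctrl.sense()["position"];rect(f,t[2]+22,t[2]+30,t[0],t[1],45)
```

```text
t 28.42 pos [682.6 153.9  53.3] yawY -6.55 tilt [0.0024 0.0006] F [-0.2  0.2 -1.3] gap 47.7 q7 -0.32
t 28.47 pos [682.6 153.9  53.4] yawY -6.55 tilt [0.0027 0.0007] F [ 0.6 -0.5 -1.7] gap 47.7 q7 -0.32
14332 z 78.6 rect [682.5 151.7] [80.2 77.7] 84.0 circ [682.  151.5] 45.6
```

Call:
play_rows([
  [[0,0,0],[-0.0017,0.0005,-0.004],1],
  [[0,0,0],[-0.0017,0.0005,-0.008],1],
  [[0,0,0],[-0.0017,0.0005,-0.011],1],
  [[0,0,0],[-0.0017,0.0005,-0.013],1],
  [[0,0,0],[-0.0017,0.0005,-0.014],1],
  [[0,0,0],[-0.0017,0.0005,-0.015],1],
  [[0,0,0],[-0.0017,0.0005,-0.015],1],
  [[0,0,0],[-0.0017,0.0005,-0.015],1],
])

```text
time_s: 29.13
position: [679.8, 154.0, 36.7]
ee_rot: [-2.345, -2.091, 0.0]
force: [-2.3, -0.2, 2.5]
finger_gap: 47.9
finger_force: 30.0
```

Light contact at the seated height, so I release, rise and check.

Call:
play_rows([
  [[0,0,0],[0,0,0],-0.7],
  [[0,0,0],[0,0,0],-0.7],
  [[0,0,0],[0,0,0],-0.7],
  [[0,0,0],[0,0,0],-0.7],
  [[0,0,0],[0,0,0],-0.7],
  [[0,0,0],[0,0,0.03],-0.7],
  [[0,0,0],[0,0,0.07],-0.7],
  [[0,0,0],[0,0,0.11],-0.7],
  [[0,0,0],[0,0,0.15],-0.7],
  [[0,0,0],[0,0,0.18],-0.7],
  [[0,0,0],[0,0,0.18],-0.7],
  [[0,0,0],[0,0,0.18],-0.7],
])

```text
time_s: 30.13
position: [680.7, 154.3, 218.7]
ee_rot: [2.344, 2.09, 0.006]
force: [-0.7, 0.2, -0.9]
finger_gap: 79.0
finger_force: 0.0
```

Run:
```python
from h import *
st(); f=grab("wrist"); st(); rect(f,58,66,680,153,60); hole(f,26.5,34,668,155,90)
f=grab("top","top9.png")
P=f["P"];z=P[...,2]
for n,x,y,zt,r in [("tin",650,-140,54,12),("block",432,-139,80,20),("wt body",488.5,-381,43,20),("case",680,152,62,20)]:
    m=(np.hypot(P[...,0]-x,P[...,1]-y)<r)&(abs(z-zt)<8);print(n,m.sum(),np.median(z[m]))
```

```text
t 30.13 pos [680.7 154.3 218.7] yawY -6.56 tilt [0.0038 0.0012] F [-0.7  0.2 -0.9] gap 79.0 q7 -0.34
t 30.18 pos [679.7 154.1 216.7] yawY -6.55 tilt [0.0006 0.0003] F [-0.3 -0.7 -0.1] gap 79.2 q7 -0.34
4191 z 62.0 rect [679.4 152.2] [79.8 48. ] 83.2 circ [679.4 152.1] 45.6
outer rect [667.8 154.1] [119.5 104.9] 83.4 circ [667.8 154.1] 79.4
hole rect [679.9 149.8] [97.9 61.3] 83.4 circ [680.  150.7] 56.3
tin 66 54.344101933813704
block 192 80.12817058156986
wt body 68 43.700369642103965
case 183 62.47394719926842
```

View pics/top9.png

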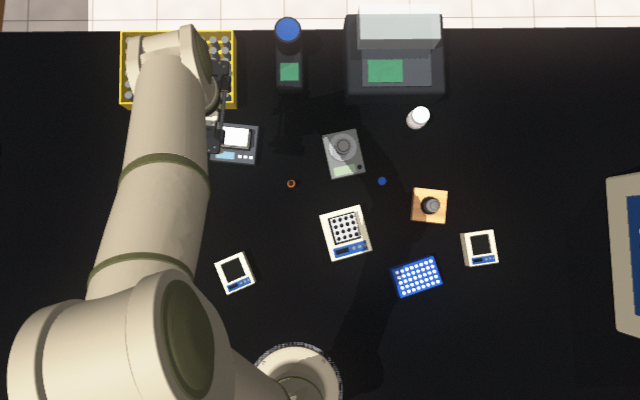

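The final top view shows the case in the dock (236,137), the tin on the pan (343,146), the block in the large bath (346,227) and the weight in the recess (431,206). All four heights match seated values, and the arm is clear and still.

```bash
python3 -c "
from cell import ctrl
print(ctrl.hand_in())"
```

```text
the job is handed in; nothing more can be done
None
```

I handed the job in at about 30 s with all four pieces seated, upright and let go; the tightest is the check weight, which measured about 5 mm off centre against the 10 mm limit, and the hand-in returned no verdict.

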